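Fit the wide blocking ring to the lens blocker

ROBOT

A 6-joint arm with a two-finger parallel gripper is mounted at the origin on the work surface. World frame = base frame: x ahead of the robot, y to its left, z up, the work surface at z = 0. Lengths are in mm, angles in rad, forces in N, time in s.
With the tool pointing down it reaches from about 275 to 750 mm from the base axis. Payload 10.2 kg.
Tool frame: the origin (TCP) lies between the finger pads; the fingertips stand 17 mm ahead of it and the grasp point (between the pads) lies 2 mm behind it (tips_ahead is the distance from the TCP to the fingertips, in mm); z points along the fingers, y is the line along which they close (so a half turn about z gives the same grasp; the last joint's range is limited). The gripper opens to 85 mm and grips with 20 to 120 N. Pads are 22 mm wide; open, the fingers measure 114 mm over their backs; the gripper's body (76 mm by 85 mm) begins 54 mm behind the grasp point. The pads swing forward as they close: fully open they stand 13 mm farther back than shut.
Start: joints at [-1.527, 0.313, 1.498, -0, 1.331, -0.223], TCP at [138.401, -506.435, 248.294] pointing down, gripper open.
Joint ranges: [-2.94, 2.94], [-0.97, 2.17], [0.19, 2.56], [-1.23, 4.37], [0.02, 3.11], [-2.88, 2.88]. Speed limits (rad/s): [2.39, 2.39, 3.01, 3.14, 3.14, 3.14].

INTERFACE

Orientations are given as a unit quaternion [w, x, y, z].
In Python, from rig import sense, capture, finish_job, boxes_of, tips_ahead gives the robot as it stands.
- The arm moves only by the tool drive_tool, never from a script. Its argument "commands" is text: rows parted by semicolons, each of 7 numbers parted by spaces: the shift along the world's x, y, z in units of 0.1 m (1.0 is 0.1 m), then the turn, a rotation vector about the world's x, y, z in units of pi/4 rad (1.0 is pi/4 rad), then the opening in per cent of the stroke, from 0 (shut) to 100 (fully open). A call has 1 to 20 rows; each row shifts and turns the commanded pose from where the row before left it; what a row does not reach is not made up. A row lasts 1/12 s, in which the tool goes at most 41.7 mm and 7.16 degrees, less where a joint would pass 70% of its speed; a pose out of reach is approached as far as the arm can. A call with a number of a shift or a turn outside -1 to 1 is refused whole. A call with a gripper value outside its range is refused whole. The fingers move at their own pace and stop on an object; "force" is the grip in N (left out, the last holds). Time passes only in rows, so rows that do not move let the fingers close. It gives the time, the measured TCP pose, the force, the opening and the grip force at its end, in the units of the state.
- sense(): the state, without advancing time (a new reading comes with each control period).
- capture(name): name is "scene" or "top" or "wrist"; returns a dict with "pixels" (400x640x3 uint8, blue, green, red), "fov_y" (degrees; the focal length in pixels is half the picture's height over the tangent of half this angle, whatever the lens; pixels are square), "cx", "cy" (the principal point, pixels), "k1" (the pictures are not rectified: a ray, as slopes to the right and down, at radius r is drawn at 1 + k1 r^2 times it, then the intrinsics apply), "position" and "attitude" of the camera in the world; the wrist camera has in their place "tool_from_camera" (4x4, takes a point from camera to tool coordinates, whose origin is the TCP and whose axes are the flange's). Camera axes: x right, y down, z forward; pixel columns grow to the right and rows downward; lengths in mm; the calibration is good to about 2 mm. A picture is of the moment at which its call begins: read the wrist's pose just before it. There is no depth.
- finish_job(): hands the job in; it is judged then, once.
Trained networks look in a picture, given as the dict that the camera call returned (one of the last four; its "shot" number tells which), for a name from the list of things; names that differ only in an ending like _2 or _b are one class to them, and where a whole thing is asked for, a point or a joint stands for the part that bears it (a point fixed in the world has none). Each returns a list of dicts, best first, with "confidence" (0 to 1); they miss things now and then, are a little off and sometimes report something else, mostly with a low value. They report only what shows in the picture. A call takes as long as a camera call. They do not tell look-alikes from the thing itself.
- boxes_of(picture, name): "position" ([column, row] in pixels, amid what is visible of it).
The state is a dict: "time_s": time; "joints": joint angles; "dq": joint speeds; "tau": joint torques, N m; "eef_pos": TCP position; "ee_rot": TCP orientation; "force": force on the tool from outside, world axes, zero at the start; "wrist_torque": the same for the moment, N m; "grip_width": opening from 0.0 (shut) to 1.0 (fully open); "grip_force": force on a finger pad.
Only numpy, scipy, OpenCV 4.12 (cv2) and the standard library are available. Lean on these libraries where they do the work, as an engineer would, in place of code of your own. Each camera call takes 0.05 s, during which the arm holds its last target. There are 200 camera calls.

TASK

The next job is a large lens, so set up the blocker: lift the blocking ring with the widest bore off its peg on the sloping rack, lower it gently, without dropping it, into the round seat of the blocker so that it lies flat with its lug through the gap in the rim, and then swing the keeper fully over it as far as it goes. Leave the other two rings hanging on their pegs and do not disturb the lenses on the table and deck, the lens block or the mug.

Things in the scene. Friction and masses are not known exactly. Their poses are not given: they have to be found in the camera images.
- rack: Fixed sloping rack of steel sheet on legs, 330 mm wide (y), 150 mm deep. Origin on the table under its middle. Its panel rises towards the rack's +x at 34 degrees to the horizontal, facing -x and up, from 115 mm down the slope of the pegs to 45 mm up the slope of them. Three rings hang on it, lying on the panel, lugs down the slope; which hangs on which peg varies.
- peg_foot (a point): Foot of the rack's middle peg on the panel (rack x = 30, z = 126 mm); the others are 100 mm to either side along y. Pegs stand square to the panel, 12 mm thick, ending 36 to 41 mm out in a head 18 mm across. To come off, a ring must first go 5 to 25 mm up the slope so that its bore clears the head, then out square to the panel by 45 mm or more.
- ring_wide: The ring to fit: aluminium ring 84 mm outside, 66 mm bore, 12 mm thick, about 110 g, with one radial lug. Frame: x-y in the plane of the underside, z out of the top face, lug along -x. Origin: on the underside at the edge of the bore opposite the lug, the spot that hangs on the peg; so the ring's axis is at x = -33 mm and the middle of the lug's grip block at x = -95 mm.
- ring_wide_center (a point): On the wide ring's axis, in the plane of its underside.
- ring_wide_lug (a point): Middle of the top of the wide ring's grip block, the part to hold. On every ring the lug is a low web and then this block, 14 mm wide (along the ring's y), 28 mm long (48 to 76 mm from the ring's axis) and 28 mm high above the ring's underside.
- ring_mid: Must stay hanging: aluminium ring 84 mm outside, 56 mm bore, 12 mm thick, about 130 g, with one radial lug. Frame: x-y in the plane of the underside, z out of the top face, lug along -x. Origin: on the underside at the edge of the bore opposite the lug, the spot that hangs on the peg; so the ring's axis is at x = -28 mm and the middle of the lug's grip block at x = -90 mm.
- ring_narrow: Must stay hanging: aluminium ring 84 mm outside, 46 mm bore, 12 mm thick, about 150 g, with one radial lug. Frame: x-y in the plane of the underside, z out of the top face, lug along -x. Origin: on the underside at the edge of the bore opposite the lug, the spot that hangs on the peg; so the ring's axis is at x = -23 mm and the middle of the lug's grip block at x = -85 mm.
- blocker: Fixed white cabinet of the lens blocker, front towards -x, steel deck 90 mm above the table. Origin on the table under the centre of the seat; the deck reaches x -133 to 143, y -138 to 238 mm. From y = 114 mm on stands a metal tank, 120 mm above the deck (x -55 to 135 mm), its spout ending 62 mm to the +y side of the seat's centre, 26 mm above the seat's floor.
- seat (a point): Centre of the seat's floor, 104 mm above the table, axes as the blocker's. The seat is a disc of 53 mm radius standing on the deck, with a rim 5.5 mm high round a floor of 44.5 mm radius (the ring has 2.5 mm play all round); the rim's inner face leans outwards. On the -x side (front) the rim is open for 22 mm: there the lug goes through, pointing to -x.
- keeper (a joint): Angle of the swing keeper, rad: 0 fully open, 1.571 closed on its stop. It turns clockwise seen from above about an upright pivot and stays where it is left (friction: about 1 N at the knob, no spring).
- keeper_knob (a point): Top centre of the keeper's upright round black knob, 16 mm thick, 34 mm tall, 42 mm from the pivot, fast on the bar. Open, the knob is on the blocker's +x side of the pivot and the short toe beyond the pivot is clear of the ring; closed, the knob is on the -y side of the pivot and the toe lies over the ring.
- keeper_pivot (a point): The keeper's pivot axis, fixed 64 mm to the -y side of the seat's centre, at the underside of its bar, 14.5 mm above the seat's floor. The bar is 16 mm wide, 8 mm thick, and its toe reaches 28 mm from the pivot.
- lens_blank: Bystander: clear lens blank 60 mm across, 14 mm high, on the table between rack and blocker; origin under its centre, as for all that follow.
- lens_blank_deck: Bystander: amber lens blank 56 mm across, 12 mm high, on the blocker's deck behind the seat.
- lens_block: Bystander: steel lens block 54 mm across, 25 mm high, on the blocker's deck at its front left.
- mug: Bystander: green plastic beaker 76 mm across, 90 mm high, standing at the back between rack and blocker.
Not all that is in view belongs to the job. Leave any blue look-alike of the ring_mid alone.

How it is judged (in metres and radians):
On the way, in this order (a step that is already met when the one before it is completed fails the run):
1. the wide ring is lifted clear of its peg and the rack (distance of ring_wide_center from where it was at the start of the episode above 0.06 m and height (world z) of ring_wide_center above 0.12 m and contact force between ring_wide and rack below 0.05 N and contact force between the fingers and ring_wide above 0.3 N), for 0.1 s.
2. the wide ring lies flat in the seat, lug through the gap, with the keeper still open (horizontal distance between ring_wide_center and seat below 0.0045 m and z of ring_wide_center in the frame of seat between -0.002 and 0.002 m and angle between ring_wide's own z axis and vertical below 0.05 rad and x of ring_wide_lug in the frame of seat below -0.05 m and value of joint keeper below 0.8 rad), for 0.2 s.
At the end, for the whole second after the job is handed in: The wide ring lies flat in the blocker's seat (centred within 4.5 mm, down within 2 mm, level within 0.05 rad) with its lug through the gap at the front, the keeper is closed (beyond 1.45 rad), the ring is at rest, and the other two rings hang where they hung (within 30 mm), untouched (horizontal distance between ring_wide_center and seat below 0.0045 m and z of ring_wide_center in the frame of seat between -0.002 and 0.002 m and angle between ring_wide's own z axis and vertical below 0.05 rad and x of ring_wide_lug in the frame of seat below -0.05 m and value of joint keeper above 1.45 rad and linear speed of ring_wide below 0.02 m/s and distance of each of ring_mid, ring_narrow from where it was at the start of the episode below 0.03 m and contact force between the fingers and ring_mid below 0.1 N and contact force between the fingers and ring_narrow below 0.1 N).
It fails at once if the ring is dropped or slammed into the seat (faster than 0.5 m/s within 60 mm of it) (distance between ring_wide_center and seat below 0.06 m and linear speed of ring_wide above 0.5 m/s).
It fails at once if another ring is pulled off its peg (moves more than 50 mm) (distance of any of ring_mid, ring_narrow from where it was at the start of the episode above 0.05 m).
It fails at once if a bystander is shoved more than 30 mm or tipped (distance of any of lens_blank, lens_blank_deck, lens_block, mug from where it was at the start of the episode above 0.03 m or angle between any of lens_blank, lens_blank_deck, lens_block, mug's own z axis and vertical above 0.5 rad).
It also fails if it takes over 56 s, if anything falls off the work surface, if the arm or the gripper's body presses on something with over 40 N, if the wrist force passes 120 N, or if a joint passes its speed limit or range.

## Working session

There is one attempt and no reset: what is moved stays moved. The work goes in short steps, Python scripts to look and compute and a tool call to move; the robot and the scene stay as the last step left them, time stands still between calls to the robot, and variables do not carry over. Pictures are saved under pics/ and viewed, at most 13 in all, crops included, and the job is handed in when it is done.

Besides the shell and the picture viewer there is one more tool, called after "Emit:" as name(argument=value, ...), one argument or row to a line, values as JSON. drive_tool: Moves the arm, as the interface text tells. Shifts and turns lie within -1 to 1; 1 stands for 0.1 m of shift or pi/4 rad of turn. Its arguments: {"type":"object","properties":{"commands":{"type":"string"},"force":{"type":"number"}},"required":["commands"]}

```bash
ls; mkdir -p pics; cat > h.py <<'E'
import numpy as np,cv2
from scipy.spatial.transform import Rotation as R
from rig import sense,capture,boxes_of,tips_ahead,finish_job
def quat(q): return R.from_quat([q[1],q[2],q[3],q[0]]).as_matrix()
def cam(p,s=None):
    if 'tool_from_camera' in p:
        T=np.array(p['tool_from_camera']);M=quat(s['ee_rot'])
        return M@T[:3,:3],M@T[:3,3]+np.array(s['eef_pos'])
    a=np.array(p['attitude'])
    return (a if a.shape==(3,3) else quat(a)),np.array(p['position'])
def K(p):
    f=p['pixels'].shape[0]/2/np.tan(np.radians(p['fov_y']/2))
    return np.array([[f,0,p['cx']],[0,f,p['cy']],[0,0,1]]),np.array([p['k1'],0,0,0.])
def ray(p,uv,s=None):
    A,o=cam(p,s);k,d=K(p)
    n=cv2.undistortPoints(np.array([[uv]],float),k,d)[0,0]
    v=A@np.array([n[0],n[1],1]);return o,v/np.linalg.norm(v)
def atz(p,uv,z,s=None):
    o,v=ray(p,uv,s);return o+v*(z-o[2])/v[2]
def proj(p,X,s=None):
    A,o=cam(p,s);k,d=K(p);c=(np.atleast_2d(X)-o)@A
    return cv2.projectPoints(c[:,None],np.zeros(3),np.zeros(3),k,d)[0][:,0]
def tri(rs):
    M=sum(np.eye(3)-np.outer(v,v) for o,v in rs);b=sum((np.eye(3)-np.outer(v,v))@o for o,v in rs)
    return np.linalg.solve(M,b)
E
python3 - <<'E'
from h import *
s=sense();print(s)
names="rack ring_wide ring_wide_lug ring_mid ring_narrow blocker seat keeper keeper_knob lens_blank lens_blank_deck lens_block mug".split()
for n in ["scene","top","wrist"]:
    p=capture(n);cv2.imwrite(f"pics/{n}0.png",p['pixels'])
    print(n,{k:p[k] for k in p if k!='pixels'})
    for m in names:
        try:print(m,[(np.round(b['position']).tolist(),round(b['confidence'],2)) for b in boxes_of(p,m)][:4])
        except Exception as e:print(m,e)
E
```

```text
pics
{'time_s': 0.0, 'joints': array([-1.52740431e+00,  3.13414508e-01,  1.49846556e+00, -2.40690676e-05,
        1.33101895e+00, -2.23431454e-01]), 'dq': array([ 0.00138766, -0.00101552, -0.00133865, -0.00012669, -0.00108222,
        0.00097377]), 'tau': array([ 1.71507641e-04, -4.12271833e+01, -2.59743458e+01, -1.21250423e-04,
        4.12200388e-03,  7.57516290e-06]), 'eef_pos': array([ 138.38160957, -506.17178518,  247.74251273]), 'ee_rot': array([-6.51589256e-04,  9.91113253e-01,  1.33019142e-01,  4.70789498e-05]), 'force': array([-0.19789814,  0.06447532, -0.54693487]), 'wrist_torque': array([0.00307361, 0.05564348, 0.01969513]), 'grip_force': 0.0, 'grip_width': 0.9988758502960068}
scene {'fov_y': 50.63978170034523, 'cx': 318.29364866618, 'cy': 202.85852319337806, 'k1': -0.01295895439864755, 'position': array([1051.14072356, -579.27962007, 1033.90191923]), 'attitude': array([-0.31639328,  0.89436536,  0.29824217, -0.10515464]), 'shot': 1}
rack [([247.0, 294.0], 0.92), ([204.0, 305.0], 0.64), ([352.0, 148.0], 0.4), ([370.0, 109.0], 0.34)]
ring_wide [([283.0, 257.0], 0.7)]
ring_w
[... 1369 characters left out ...]
26.0, 190.0], 0.28)]
mug [([328.0, 143.0], 0.69)]
wrist {'fov_y': 66.06073431245633, 'cx': 323.24819175766055, 'cy': 202.59733462953878, 'k1': -0.03664289996780222, 'tool_from_camera': array([[ 9.01530183e-04, -9.60113605e-01, -2.79608749e-01,
         7.31185511e+01],
       [ 9.99999209e-01,  6.20209433e-04,  1.09459363e-03,
         5.24747758e-01],
       [-8.77518250e-04, -2.79609515e-01,  9.60113404e-01,
        -1.25664735e+02],
       [ 0.00000000e+00,  0.00000000e+00,  0.00000000e+00,
         1.00000000e+00]]), 'shot': 3}
rack []
ring_wide []
ring_wide_lug []
ring_mid []
ring_narrow []
blocker []
seat []
keeper []
keeper_knob []
lens_blank []
lens_blank_deck []
lens_block []
mug []
```

```bash
python3 - <<'E'
import cv2
t=cv2.imread('pics/top0.png');cv2.imwrite('pics/top0c.png',cv2.resize(t[100:300,100:500],None,fx=2,fy=2,interpolation=cv2.INTER_CUBIC))
s=cv2.imread('pics/scene0.png');cv2.imwrite('pics/scene0c.png',cv2.resize(s[80:330,160:460],None,fx=2.4,fy=2.4,interpolation=cv2.INTER_CUBIC))
E
```

```text
(no output)
```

View pics/top0c.png

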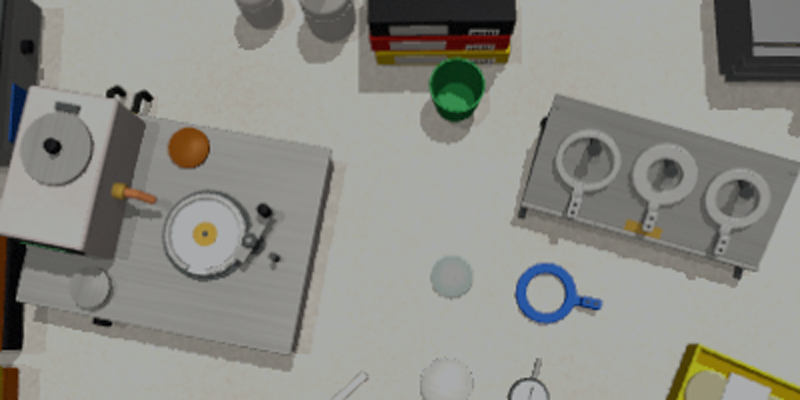

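View pics/scene0c.png

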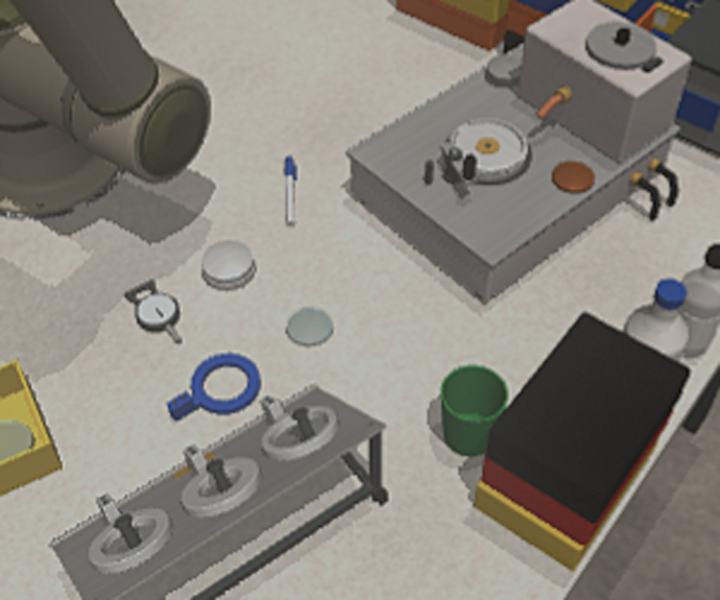

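The top view shows three rings on the rack. The leftmost, at crop (588,160), has the widest bore. The blue look-alike lies on the table. The seat is near crop (205,234) with the keeper open, knob at (264,211) and pivot at (249,240). Next I fit the rack and blocker poses.

```bash
cat > fit.py <<'E'
from h import *
from scipy.optimize import least_squares
t=np.radians(34);U=np.array([np.cos(t),0,np.sin(t)]);N=np.array([-np.sin(t),0,np.cos(t)]);F=np.array([30,0,126.]);Y=np.array([0,1.,0])
def P(a,y,h=0): return F+a*U+y*Y+h*N
def w(q,X):
    return R.from_euler('z',q[2]).apply(X)+[q[0],q[1],0]
def fit(obs,x0):
    f=lambda q:np.concatenate([(proj(p,w(q,X),s)-np.array(uv)).ravel() for p,X,uv,s in obs])
    r=least_squares(f,x0,x_scale=[10,10,.05],loss='soft_l1');return r.x,f(r.x).reshape(-1,2)
E
python3 - <<'E'
from fit import *
import pickle
T=capture('top');S=capture('scene')
pickle.dump((T,S),open('ts.pkl','wb'))
tc=lambda u,v:(u/2+100,v/2+100); sc=lambda u,v:(u/2.4+160,v/2.4+80)
# rack: panel corners; ring centres (mid-height 6..12)
X=[P(45,165),P(45,-165),P(-115,165),P(-115,-165),P(-27,100,12),P(6-23 if 0 else -20,0,12),P(-20,-100,12)]
uvT=[tc(*a) for a in[(555,97),(797,163),(521,204),(755,269),(588,160),(664,176),(738,198)]]
r=[(T,np.array(X[:5]),np.array(uvT[:5]),None),(S,np.array([P(45,165),P(-115,165),P(-115,-165)]),np.array([sc(*a) for a in[(382,427),(315,388),(52,545)]]),None)]
q,e=fit(r,[500,-180,-.2]);print('rack',q,np.round(e,1).tolist())
d=np.array([[143,-138,90],[-133,-138,90],[-133,238,90],[0,0,104],[0,-64,125]])
r=[(T,d,np.array([tc(*a) for a in[(331,151),(295,353),(18,300),(205,234),(249,240)]]),None),
(S,d[[0,1,3]],np.array([sc(*a) for a in[(486,293),(349,153),(487,146)]]),None)]
qb,e=fit(r,[450,250,-.2]);print('blocker',qb,np.round(e,1).tolist())
for k,v in dict(foot=P(0,100),widec=P(-27,100),lug=P(-89,100,28)).items(): print(k,w(q,v))
for k,v in dict(seat=[0,0,104],pivot=[0,-64,118.5],knob=[42,-64,118.5+8+34]).items(): print(k,w(qb,np.array(v)))
E
```

```text
rack [ 6.15109669e+02 -2.79803469e+02 -2.90596678e-01] [[-0.2, -2.3], [2.5, -0.0], [-0.0, -0.9], [0.4, -0.2], [-0.5, 0.1], [0.4, -1.3], [-0.5, -1.0], [-1.5, -0.3]]
blocker [ 5.58515624e+02  3.09943128e+02 -1.88079448e-01] [[0.7, -2.2], [-1.6, 0.4], [-1.1, 0.2], [0.6, -0.7], [1.0, -0.3], [1.1, -11.2], [-3.4, -0.7], [-1.4, 0.2]]
foot [ 672.50425501 -192.5918791   126.        ]
widec [ 651.05873325 -186.17832315  110.90179161]
lug [ 586.81252633 -166.96467811   99.44488362]
seat [558.51562361 309.94312758 104.        ]
pivot [546.5493799  247.07175881 118.5       ]
knob [587.80871566 239.21891137 160.5       ]
```

Emit:
drive_tool(
  commands="0.218 0.198 -0.036 0 -0.0425 -0.038 100;0.218 0.198 -0.036 0 -0.0425 -0.038 100;0.218 0.198 -0.036 0 -0.0425 -0.038 100;0.218 0.198 -0.036 0 -0.0425 -0.038 100;0.218 0.198 -0.036 0 -0.0425 -0.038 100;0.218 0.198 -0.036 0 -0.0425 -0.038 100;0.218 0.198 -0.036 0 -0.0425 -0.038 100;0.218 0.198 -0.036 0 -0.0425 -0.038 100;0.218 0.198 -0.036 0 -0.0425 -0.038 100;0.218 0.198 -0.036 0 -0.0425 -0.038 100;0.218 0.198 -0.036 0 -0.0425 -0.038 100;0.218 0.198 -0.036 0 -0.0425 -0.038 100;0.218 0.198 -0.036 0 -0.0425 -0.038 100;0.218 0.198 -0.036 0 -0.0425 -0.038 100;0.218 0.198 -0.036 0 -0.0425 -0.038 60;0.218 0.198 -0.036 0 -0.0425 -0.038 60;0.218 0.198 -0.036 0 -0.0425 -0.038 60;0.218 0.198 -0.036 0 -0.0425 -0.038 60;0 0 0 0 0 0 60;0 0 0 0 0 0 60",
)

```text
time_s: 3.87
eef_pos: [531.1, -148.8, 183.1]
ee_rot: [0.038, 0.947, -0.135, 0.289]
force: [1.1, 0.2, -0.5]
grip_width: 0.597
grip_force: 0.0
```

```bash
cat > look.py <<'E'
from mv import *
import sys,pickle
s=sense();p=capture('wrist');pickle.dump((s,p),open(sys.argv[1]+'.pkl','wb'));cv2.imwrite(f'pics/{sys.argv[1]}.png',p['pixels'])
print(s['eef_pos'].round(1),s['ee_rot'].round(4),s['grip_width'])
for m in sys.argv[2:]: print(m,[(np.round(b['position'],1).tolist(),round(b['confidence'],2)) for b in boxes_of(p,m)][:4])
E
python3 look.py w1 ring_wide_lug ring_wide; python3 - <<'E'
from mv import *
import pickle
s,p=pickle.load(open('w1.pkl','rb'));q=[615.1,-279.8,-.2906]
a=np.linspace(0,6.28,60)
im=p['pixels'].copy()
for X,c in[([P(-27+33*np.cos(x),100+33*np.sin(x),12) for x in a],(0,0,255)),([P(-27+42*np.cos(x),100+42*np.sin(x),12) for x in a],(0,255,0)),
 ([P(-89+i,100+j,28) for i,j in((14,7),(14,-7),(-14,-7),(-14,7),(14,7))],(255,0,0)),([P(-115,0),P(-115,165),P(45,165)],(255,0,255))]:
    cv2.polylines(im,[proj(p,w(q,np.array(X)),s).round().astype(int)],False,c,1)
cv2.imwrite('pics/w1o.png',im)
E
```

```text
[ 531.1 -148.8  183.1] [ 0.0384  0.9468 -0.1353  0.2893] 0.5967883057228356
ring_wide_lug [([321.4, 164.7], 0.71), ([6.9, 268.6], 0.6)]
ring_wide [([321.1, 160.6], 0.77)]
```

View pics/w1o.png

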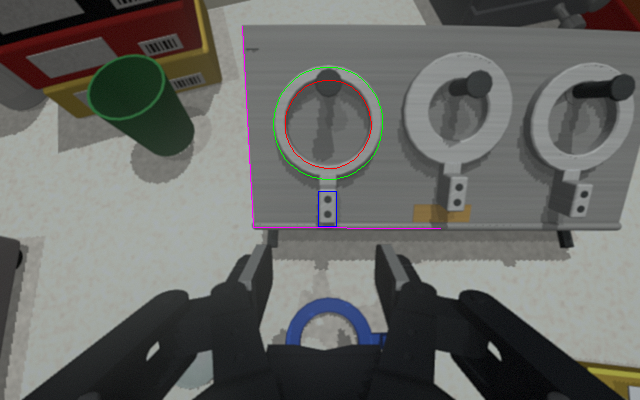

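The overlay matches the leftmost, widest-bore ring and its lug at (327,208) to about a pixel. Next I work out the descent.

```bash
python3 - <<'E'
from mv import *
q=[615.1,-279.8,-.2906];t34=np.radians(34)
g=lugp(q,100,25);print(g);go(g,frame(q,t34),20)
Rz=R.from_euler('z',q[2]);print('U',Rz.apply(U),'N',Rz.apply(N))
E
```

```text
[ 586.82191823 -166.96670306   95.8393851 ]
dist [ 56.3 -16.1 -88. ] rot [-0.005   0.0017 -0.0046] n 6 row [ 0.0939 -0.0268 -0.1467] [-0.0011  0.0004 -0.001 ]
U [ 0.79427779 -0.23754175  0.5591929 ] N [-0.53574714  0.16022393  0.82903757]
```

Emit:
drive_tool(
  commands="0.094 -0.027 -0.147 -0.001 0 -0.001 60;0.094 -0.027 -0.147 -0.001 0 -0.001 60;0.094 -0.027 -0.147 -0.001 0 -0.001 60;0.094 -0.027 -0.147 -0.001 0 -0.001 60;0.094 -0.027 -0.147 -0.001 0 -0.001 60;0.094 -0.027 -0.147 -0.001 0 -0.001 60;0 0 0 0 0 0 60;0 0 0 0 0 0 60;0 0 0 0 0 0 60",
  force=50,
)

```text
time_s: 4.77
eef_pos: [586.9, -166.9, 96.3]
ee_rot: [0.042, 0.946, -0.139, 0.29]
force: [0.7, -0.6, 0.1]
grip_width: 0.608
grip_force: 0.0
```

Emit:
drive_tool(
  commands="0 0 0 0 0 0 0;0 0 0 0 0 0 0;0 0 0 0 0 0 0;0 0 0 0 0 0 0;0 0 0 0 0 0 0;0 0 0 0 0 0 0;0 0 0 0 0 0 0;0 0 0 0 0 0 0",
  force=50,
)

```text
time_s: 5.43
eef_pos: [587.1, -166.3, 96.2]
ee_rot: [0.042, 0.946, -0.138, 0.291]
force: [-7.0, 0.2, 7.3]
grip_width: 0.149
grip_force: 48.9
```

```bash
python3 look.py w2 ring_wide_lug
```

```text
[ 587.1 -166.3   96.2] [ 0.042   0.9459 -0.1383  0.2905] 0.14927603203965392
ring_wide_lug [([314.6, 196.4], 0.95)]
```

View pics/w2.png

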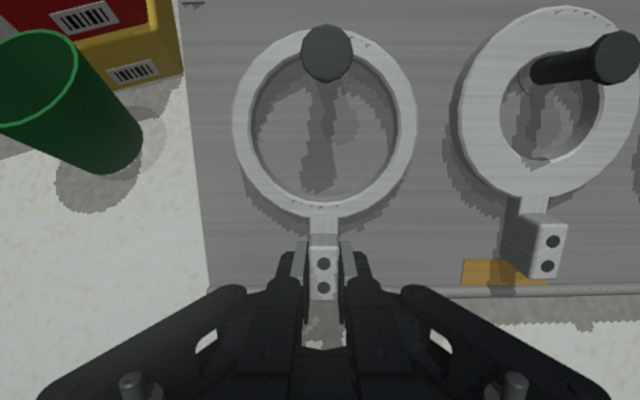

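The lug is gripped between the pads near (324,270). I slide the ring 15 mm up the slope, then pull it out square to the panel.

Emit:
drive_tool(
  commands="0.03 -0.009 0.021 0 0 0 0;0.03 -0.009 0.021 0 0 0 0;0.03 -0.009 0.021 0 0 0 0;0.03 -0.009 0.021 0 0 0 0;0 0 0 0 0 0 0;-0.08 0.024 0.124 0 0 0 0;-0.08 0.024 0.124 0 0 0 0;-0.08 0.024 0.124 0 0 0 0;-0.08 0.024 0.124 0 0 0 0;-0.08 0.024 0.124 0 0 0 0;0 0 0 0 0 0 0",
  force=60,
)

```text
time_s: 6.45
eef_pos: [559.0, -157.7, 168.0]
ee_rot: [0.042, 0.946, -0.138, 0.291]
force: [-0.1, 0.5, -1.3]
grip_width: 0.151
grip_force: 58.8
```

```bash
python3 look.py w3 ring_wide ring_wide_lug ring_mid ring_narrow
```

```text
[ 559.  -157.7  168. ] [ 0.0424  0.9457 -0.138   0.2913] 0.15106499554847352
ring_wide [([331.9, 195.4], 0.85)]
ring_wide_lug [([311.0, 198.0], 0.57)]
ring_mid [([585.4, 177.6], 0.97), ([324.0, 341.3], 0.83)]
ring_narrow [([473.4, 160.1], 0.65)]
```

View pics/w3.png

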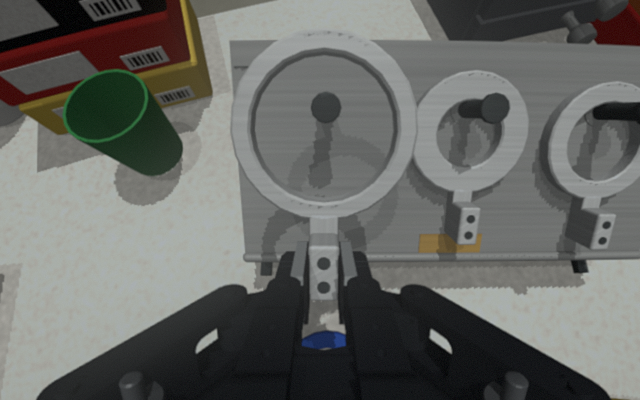

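The ring is off its peg, with its centre at about (324,124), the same as before the lift, so the grip held. Next I compute the transfer to the seat.

```bash
cat > ringtool.py <<'E'
from mv import *
import pickle
q=[615.1,-279.8,-.2906];qb=[558.5,309.9,-.1881]
s2,p2=pickle.load(open('w2.pkl','rb'));s3,p3=pickle.load(open('w3.pkl','rb'))
M2=quat(s2['ee_rot']);c2=M2.T@(w(q,P(-27,100))-s2['eef_pos'])
n2=M2.T@R.from_euler('z',q[2]).apply(N);l2=M2.T@R.from_euler('z',q[2]).apply(-U)
E
python3 - <<'E'
from ringtool import *
print('center in tool',c2,'axis',n2,'lug',l2)
o=[]
for s,p in((s2,p2),(s3,p3)):
    g=p['pixels'].min(2); out=[]
    # bore ellipse: sub-pixel template tracking of ring patch
    o.append(cv2.cvtColor(p['pixels'],cv2.COLOR_BGR2GRAY))
for n,(y0,y1,x0,x1) in dict(lugweb=(205,300,300,350),left=(90,150,230,262),right=(90,150,385,412)).items():
    t=o[0][y0:y1,x0:x1];m=cv2.matchTemplate(o[1][y0-12:y1+12,x0-12:x1+12],t,cv2.TM_CCOEFF_NORMED)
    print(n,cv2.minMaxLoc(m)[1],np.array(cv2.minMaxLoc(m)[3])-12)
rt=frame(qb,0); tgt=w(qb,np.array([0,0,104+60.]))-rt.apply(c2);print('hover',tgt)
go(tgt+[0,0,60],rt,30)
E
```

```text
center in tool [63.62168725  0.70822377 25.38886392] axis [ 0.00246736 -0.00101356 -0.99999644] lug [-9.99996955e-01  3.33857044e-05 -2.46739247e-03]
lugweb 0.9864509105682373 [0 0]
left 0.88719242811203 [ 0 -1]
right 0.9643701910972595 [0 0]
hover [496.13294967 322.4925257  189.38886392]
dist [-63.1 480.3  84.6] rot [0.1391 0.577  0.0992] n 17 row [-0.0371  0.2825  0.0498] [0.0104 0.0432 0.0074]
```

Emit:
drive_tool(
  commands="0 0 0.21 0 0 0 0;0 0 0.21 0 0 0 0;0 0 0.21 0 0 0 0;0 0 0.21 0 0 0 0;0 0 0 0 0 0 0;-0.03 0.2 0 0.01 0.043 0.007 0;-0.03 0.2 0 0.01 0.043 0.007 0;-0.03 0.2 0 0.01 0.043 0.007 0;-0.03 0.2 0 0.01 0.043 0.007 0;-0.03 0.2 0 0.01 0.043 0.007 0;-0.03 0.2 0 0.01 0.043 0.007 0;-0.03 0.2 0 0.01 0.043 0.007 0;-0.03 0.2 0 0.01 0.043 0.007 0;-0.03 0.2 0 0.01 0.043 0.007 0;-0.03 0.2 0 0.01 0.043 0.007 0;-0.03 0.2 0 0.01 0.043 0.007 0;-0.03 0.2 0 0.01 0.043 0.007 0;-0.03 0.2 0 0.01 0.043 0.007 0;-0.03 0.2 0 0.01 0.043 0.007 0;-0.03 0.2 0 0.01 0.043 0.007 0",
)

```text
time_s: 8.37
eef_pos: [513.9, 143.4, 248.1]
ee_rot: [0.008, 0.994, -0.101, 0.035]
force: [0.6, 0.4, -0.5]
grip_width: 0.148
grip_force: 58.8
```

Emit:
drive_tool(
  commands="-0.03 0.2 0 0.01 0.043 0.007 0;-0.03 0.2 0 0.01 0.043 0.007 0;-0.03 0.2 0 0 0 0 0;-0.03 0.2 0 0 0 0 0;-0.03 0.2 0 0 0 0 0;-0.03 0.2 0 0 0 0 0;0 0.2 0 0 0 0 0;0 0.2 0 0 0 0 0;0 0.18 0 0 0 0 0;0 0 0 0 0 0 0;0 0 0 0 0 0 0",
)

```text
time_s: 9.28
eef_pos: [496.0, 320.6, 247.9]
ee_rot: [0.004, 0.995, -0.095, 0.001]
force: [-0.6, -0.3, -1.8]
grip_width: 0.146
grip_force: 58.8
```

```bash
python3 - <<'E'
from ringtool import *
rt=frame(qb,0); tgt=w(qb,np.array([0,0,104+50.]))-rt.apply(c2);go(tgt,rt,20)
s=sense();p=capture('wrist');pickle.dump((s,p),open('w4.pkl','wb'))
im=p['pixels'].copy();a=np.linspace(0,6.29,80);co,si=np.cos(a),np.sin(a);z=0*a
M=quat(s['ee_rot']);t=np.array(s['eef_pos'])
ex=-l2;ey=np.cross(n2,ex)
L=[(w(qb,np.c_[44.5*co,44.5*si,104+z]),(0,0,255)),(w(qb,np.c_[53*co,53*si,109.5+z]),(0,255,0)),(w(qb,np.c_[53*co,53*si,90+z]),(0,255,255)),
 (w(qb,np.c_[42+8*co,-64+8*si,160.5+z]),(255,0,255)),(w(qb,np.array([[143,-138,90],[-133,-138,90]])),(255,0,0)),
 (t+(M@(c2[:,None]+12*n2[:,None]+33*(ex[:,None]*co+ey[:,None]*si))).T,(255,128,0))]
for X,c in L: cv2.polylines(im,[proj(p,X,s).round().astype(int)],False,c,1)
cv2.imwrite('pics/w4o.png',im)
for m in('keeper_knob','keeper','seat','ring_wide'): print(m,[(np.round(b['position'],1).tolist(),round(b['confidence'],2)) for b in boxes_of(p,m)][:3])
E
```

```text
dist [  0.2   1.9 -68.5] rot [0.008  0.0019 0.0022] n 4 row [ 0.0005  0.0047 -0.1713] [0.0025 0.0006 0.0007]
keeper_knob [([421.1, 73.7], 0.89), ([591.4, 113.8], 0.5)]
keeper [([417.3, 74.6], 0.79)]
seat [([214.8, 120.3], 0.9)]
ring_wide [([309.2, 195.7], 0.8)]
```

View pics/w4o.png

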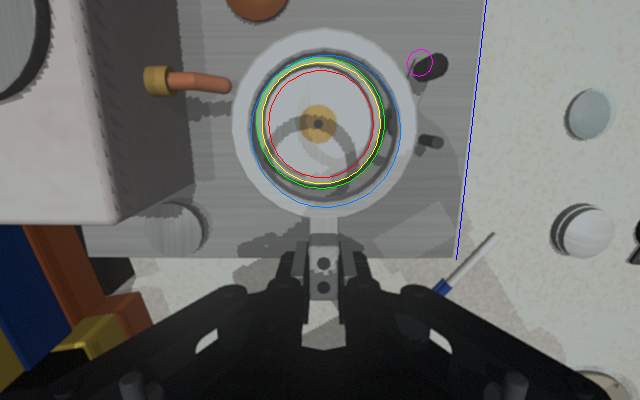

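The ring is held level over the seat. The gold seat centre is at (318,123) against the model's (321,124), so the seat needs a small correction. The knob also sits farther out than modelled, with its top near (436,62). I refine both by measurement.

```bash
cat > gold.py <<'E'
from ringtool import *
def gold(p,box=None):
    h=cv2.cvtColor(p['pixels'],cv2.COLOR_BGR2HSV);m=cv2.inRange(h,(15,70,90),(32,255,255))
    if box: k=np.zeros_like(m);k[box[1]:box[3],box[0]:box[2]]=1;m=m*k
    n,_,st,c=cv2.connectedComponentsWithStats(m);i=1+st[1:,4].argmax()
    x,y,ww,hh,A=st[i];return np.array([x+ww/2-.5,y+hh/2-.5]),c[i],A
E
python3 - <<'E'
from gold import *
s,p=pickle.load(open('w4.pkl','rb'));T,S=pickle.load(open('ts.pkl','rb'))
for n,pp,ss,b in(('w',p,s,(290,90,350,160)),('top',T,None,(180,195,225,235)),('scene',S,None,(345,120,385,165))):
    c,c2_,A=gold(pp,b);print(n,c,c2_,A,atz(pp,c,104,ss)[:2],proj(pp,w(qb,np.array([0,0,104.])),ss))
# knob top/base by ray crossing
for n,pp,ss,uv in(('w',p,s,(436,64)),('w base',p,s,(419,76))):
    for z in(126.5,160.5):print(n,z,R.from_euler('z',-qb[2]).apply(atz(pp,uv,z,ss)-[qb[0],qb[1],0]))
# ring bore ellipse (top face) on w4 : dark->bright edge search along radial lines
def bore(p,c0,r0):
    g=cv2.GaussianBlur(cv2.cvtColor(p['pixels'],cv2.COLOR_BGR2GRAY),(3,3),0).astype(float);pts=[]
    for a in np.radians(np.arange(-170,0,4)):
        r=np.arange(r0-9,r0+9,.5);v=np.array([g[int(round(c0[1]+x*np.sin(a))),int(round(c0[0]+x*np.cos(a)))] for x in r])
        i=np.gradient(v).argmax();pts.append((c0[0]+r[i]*np.cos(a),c0[1]+r[i]*np.sin(a)))
    return np.array(pts)
M=quat(s['ee_rot'])
pts=bore(p,(325,130),75)
def res(d):
    W=np.array([M.T@( (lambda o,v:o+v*(((s['eef_pos']+M@(c2+12*n2))[2]-o[2])/v[2]))(*ray(p,u,s)) - s['eef_pos']) for u in pts])
    return W
W=res(0);f=least_squares(lambda x:np.hypot(W[:,0]-x[0],W[:,1]-x[1])-x[2],[63,0,33],loss='soft_l1',f_scale=.5);print('ring in tool',f.x,c2,f.fun.std())
E
```

```text
w [317.5 123.5] [317.65544554 123.36138614] 1010 [560.86579935 312.21086776] [[320.69269911 125.7719758 ]]
top [202.  216.5] [202.04504505 216.58558559] 111 [558.03090601 312.83330512] [[203.1194392  216.30876468]]
scene [362.5 140. ] [362.78846154 140.44230769] 52 [558.26794581 315.85037295] [[361.54661834 141.0428647 ]]
w 126.5 [ 46.25674385 -86.75621695 126.5       ]
w 160.5 [ 41.17288596 -74.82788243 160.5       ]
w base 126.5 [ 37.63973325 -74.49544781 126.5       ]
w base 160.5 [ 33.74051456 -64.25268483 160.5       ]
ring in tool [66.39494257  2.44007957 30.01805157] [63.62168725  0.70822377 25.38886392] 1.8992402400833797
```

```bash
sed -i 's/qb=\[.*\]$/qb=[559.3,312.8,-.1881]/' ringtool.py; python3 - <<'E'
from ringtool import *
rt=frame(qb,0); go(w(qb,np.array([0,0,104+22.]))-rt.apply(c2),rt,14)
E
```

```text
dist [  0.5   5.9 -98.1] rot [0.0075 0.0039 0.0048] n 8 row [ 0.0007  0.0074 -0.1227] [0.0012 0.0006 0.0008]
```

Emit:
drive_tool(
  commands="0.001 0.006 -0.122 0.001 0.0006 0.0008 0;0.001 0.006 -0.122 0.001 0.0006 0.0008 0;0.001 0.006 -0.122 0.001 0.0006 0.0008 0;0.001 0.006 -0.122 0.001 0.0006 0.0008 0;0.001 0.006 -0.122 0.001 0.0006 0.0008 0;0.001 0.006 -0.122 0.001 0.0006 0.0008 0;0.001 0.006 -0.122 0.001 0.0006 0.0008 0;0.001 0.006 -0.122 0.001 0.0006 0.0008 0;0 0 0 0 0 0 0;0 0 0 0 0 0 0;0 0 0 0 0 0 0",
)

```text
time_s: 10.45
eef_pos: [497.4, 324.8, 153.0]
ee_rot: [0.0, 0.996, -0.094, 0.001]
force: [-0.1, 1.0, -0.5]
grip_width: 0.149
grip_force: 58.8
```

```bash
cat > ov.py <<'E'
from gold import *
import sys
nm=sys.argv[1]
s=sense();p=capture('wrist');pickle.dump((s,p),open(nm+'.pkl','wb'))
rt=frame(qb,0); go(w(qb,np.array([0,0,104+22.]))-rt.apply(c2),rt,14,s)
M=quat(s['ee_rot']);t=np.array(s['eef_pos']);c=t+M@c2
print('ring centre',c,'axis',M@n2)
g,g2,A=gold(p,(280,80,370,190));G=atz(p,g,104,s);print('gold',g,A,G, 'in blocker axes, ring-gold',R.from_euler('z',-qb[2]).apply(c-G))
im=p['pixels'].copy();a=np.linspace(0,6.29,80);co,si=np.cos(a)[:,None],np.sin(a)[:,None];z=0*a
ex=-l2;ey=np.cross(n2,ex)
k=3;x0,y0=215,20
im=cv2.resize(im[y0:y0+200,x0:x0+266],None,fx=k,fy=k,interpolation=cv2.INTER_CUBIC)
for h,r,col in((12,33,(255,128,0)),(12,42,(0,255,0)),(0,33,(0,0,255))):
    X=t+(c2+h*n2+r*(ex*co+ey*si))@M.T
    cv2.polylines(im,[((proj(p,X,s)-[x0,y0]+.5)*k).round().astype(int)],False,col,1)
cv2.imwrite(f'pics/{nm}.png',im)
E
python3 ov.py w5
```

```text
dist [-0.5  0.6 -1.6] rot [ 0.0006  0.0017 -0.0008] n 1 row [-0.0051  0.0057 -0.0162] [ 0.0008  0.0021 -0.001 ]
ring centre [559.85793165 312.25795514 127.73426227] axis [9.42046334e-04 1.18109614e-03 9.99998859e-01]
gold [325. 129.] 2453 [561.05920491 312.0482411  104.        ] in blocker axes, ring-gold [-1.21929937e+00 -1.86144315e-02  2.37342623e+01]
```

View pics/w5.png

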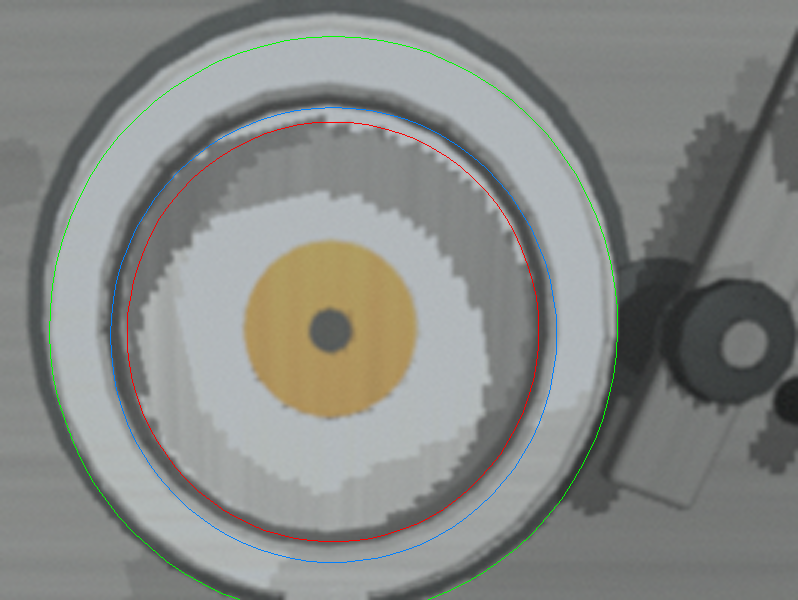

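Two things show up. The keeper stands about 0.35 rad off its zero but its toe is clear of the ring. The held ring appears about 3 mm forward of the model: its outer edge tops at crop row 14, not 37. I measure ring and seat centre in the same picture.

```bash
cat > ringfit.py <<'E'
from gold import *
import sys
def rf(s,p,x=(66.5,.7),show=True):
    M=quat(s['ee_rot']);t=np.array(s['eef_pos']);ex=-l2;ey=np.cross(n2,ex)
    g=cv2.GaussianBlur(cv2.cvtColor(p['pixels'],cv2.COLOR_BGR2GRAY),(3,3),0).astype(np.float32)
    def px(x,y,h,r,a): # top-face circle pts
        X=np.array([x,y,c2[2]])+h*n2+r[:,None]*(ex*np.cos(a)[:,None]+ey*np.sin(a)[:,None]);return proj(p,t+X@M.T,s)
    res={}
    for nm,r0,sg in(('bore',33,1),('outer',42,-1)):
        x=np.array([66.5,.7]) if nm=='bore' else x
        for it in range(4):
            A=np.radians(np.arange(-110,111,4)) if nm=='outer' else np.radians(np.arange(-180,180,5));d=[]
            rr=np.arange(r0-4,r0+4,.15) if it==0 else np.arange(r0-2,r0+2,.1)
            for a in A:
                u=px(x[0],x[1],12,rr,np.full(len(rr),a)).astype(np.float32)
                v=cv2.remap(g,u[:,:1],u[:,1:],cv2.INTER_LINEAR)[:,0];gr=np.gradient(v)*sg
                d.append(rr[gr.argmax()] if gr.max()>1 else np.nan)
            d=np.array(d);ok=~np.isnan(d)
            f=least_squares(lambda z:(z[0]*np.cos(A)+z[1]*np.sin(A)+z[2]-d)[ok],[0,0,r0],loss='soft_l1',f_scale=.3)
            D=ex*f.x[0]+ey*f.x[1];x=x+D[:2]
        res[nm]=(x,f.x[2],np.median(abs(f.fun)));print(nm,x.round(2),'r',f.x[2].round(2),'mad',res[nm][2].round(2))
    return res
if __name__=='__main__':
    for n in sys.argv[1:]:
        s,p=pickle.load(open(n+'.pkl','rb'));r=rf(s,p)
        if n!='w2' and n!='w3':
            G=atz(p,gold(p,(280,80,370,190))[0],104,s);gt=quat(s['ee_rot']).T@(G-s['eef_pos']);print('gold in tool',gt)
E
python3 ringfit.py w2 w3 w4 w5
```

```text
bore [66.25 -0.3 ] r 32.87 mad 0.28
outer [66.11 -0.25] r 40.55 mad 0.13
bore [66.2  -0.42] r 32.81 mad 0.21
outer [66.46 -0.36] r 40.32 mad 0.18
bore [66.18 -0.14] r 32.8 mad 0.32
outer [ 6.611e+01 -2.000e-02] r 40.86 mad 0.27
gold in tool [ 64.84098517  -5.12758015 144.09919429]
bore [65.99 -0.13] r 32.69 mad 0.26
outer [66.12  0.34] r 42.15 mad 0.1
gold in tool [64.79918433  0.682889   49.12523058]
```

Emit:
drive_tool(
  commands="-0.014 -0.005 0 0 0 0 0;0 0 -0.03 0 0 0 0;0 0 -0.03 0 0 0 0;0 0 -0.03 0 0 0 0;0 0 -0.03 0 0 0 0;0 0 -0.03 0 0 0 0;0 0 -0.03 0 0 0 0;0 0 -0.02 0 0 0 0;0 0 -0.01 0 0 0 0;0 0 0 0 0 0 0;0 0 0 0 0 0 0",
)

```text
time_s: 11.42
eef_pos: [495.6, 324.5, 131.2]
ee_rot: [0.0, 0.996, -0.093, 0.0]
force: [0.2, -0.8, -0.7]
grip_width: 0.152
grip_force: 58.8
```

```bash
python3 ov.py w6; python3 ringfit.py w6
```

```text
dist [ 1.3  0.9 20.2] rot [ 0.0011  0.0006 -0.0012] n 2 row [0.0065 0.0045 0.1012] [ 0.0007  0.0004 -0.0007]
ring centre [558.02817975 311.9537661  105.81344423] axis [0.00206149 0.00159093 0.99999661]
gold [323.5 128. ] 3231 [560.84465711 312.32441887 104.        ] in blocker axes, ring-gold [-2.69748897 -0.89077577  1.81344423]
bore [ 6.62e+01 -6.00e-02] r 32.81 mad 0.35
outer [66.66 -0.1 ] r 41.07 mad 0.12
gold in tool [66.31887275 -0.18110584 27.20346894]
```

Emit:
drive_tool(
  commands="0 0 -0.008 0 0 0 0;0 0 -0.008 0 0 0 0;0 0 0 0 0 0 0;0 0 0 0 0 0 0",
)

```text
time_s: 11.8
eef_pos: [495.6, 324.5, 129.5]
ee_rot: [0.001, 0.996, -0.093, 0.0]
force: [-0.2, 0.0, -1.4]
grip_width: 0.148
grip_force: 58.8
```

Emit:
drive_tool(
  commands="0 0 -0.006 0 0 0 0;0 0 0 0 0 0 0;0 0 0 0 0 0 0",
)

```text
time_s: 12.05
eef_pos: [495.7, 324.5, 129.2]
ee_rot: [0.0, 0.996, -0.093, 0.0]
force: [-2.0, -0.6, 3.1]
grip_width: 0.148
grip_force: 59.2
```

Contact is at 3 N and at the expected height, so I release.

Emit:
drive_tool(
  commands="0 0 0 0 0 0 22;0 0 0 0 0 0 30;0 0 0 0 0 0 40;0 0 0 0 0 0 40;0 0 0 0 0 0 40;0 0 0.1 0 0 0 40;0 0 0.2 0 0 0 40;0 0 0.3 0 0 0 40;0 0 0.3 0 0 0 40;0 0 0.3 0 0 0 40;0 0 0 0 0 0 40;0 0 0 0 0 0 40",
)

```text
time_s: 13.05
eef_pos: [496.0, 324.7, 251.0]
ee_rot: [-0.0, 0.996, -0.093, 0.002]
force: [0.6, -0.1, -0.8]
grip_width: 0.398
grip_force: 0.0
```

```bash
python3 look.py w7 keeper_knob keeper ring_wide; python3 - <<'E'
from gold import *
s,p=pickle.load(open('w7.pkl','rb'))
qc=[558.3,312.5,-.1881]
G=atz(p,gold(p,(250,60,400,220))[0],104,s);print('gold',G,quat(s['ee_rot']).T@(G-s['eef_pos']))
qw=[G[0],G[1],-.1881]
im=p['pixels'].copy();a=np.linspace(0,6.29,80);co,si=np.cos(a),np.sin(a)
for r,z,c in((33,116,(255,128,0)),(42,116,(0,255,0)),(53,109.5,(0,0,255))):
    cv2.polylines(im,[proj(p,w(qw,np.c_[r*co,r*si,z+0*a]),s).round().astype(int)],False,c,1)
for th,c in((0,(255,0,255)),(.35,(0,255,255))):
    k=w(qw,np.array([[42*np.cos(th),-64-42*np.sin(th),160.5]]));print(th,k,proj(p,k,s))
    kk=w(qw,np.c_[42*np.cos(th)+8*co,-64-42*np.sin(th)+8*si,160.5+0*a]);cv2.polylines(im,[proj(p,kk,s).round().astype(int)],False,c,1)
cv2.imwrite('pics/w7o.png',im)
E
```

```text
[496.  324.7 251. ] [-4.000e-04  9.956e-01 -9.330e-02  2.000e-03] 0.3979963688338094
keeper_knob [([413.4, 99.4], 0.67)]
keeper [([415.5, 99.1], 0.87), ([262.6, 9.1], 0.73)]
ring_wide [([319.1, 162.2], 0.74)]
gold [560.51970261 312.20055383 104.        ] [ 65.16647226   0.42404427 147.23957398]
0 [[589.81134116 241.47573562 160.5       ]] [[422.3863583   59.79753228]]
0.35 [[584.61689442 227.80420344 160.5       ]] [[443.83978402  64.28397819]]
```

View pics/w7o.png

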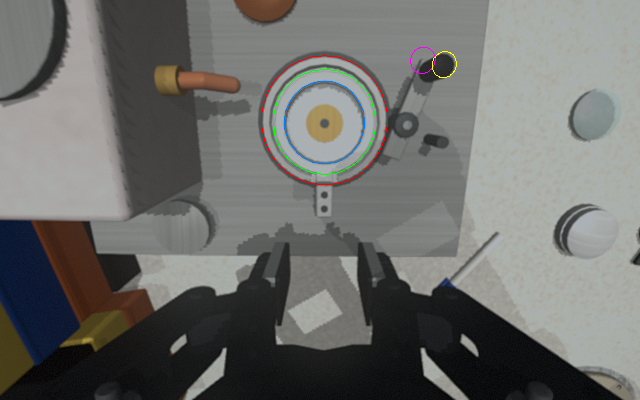

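The ring is seated: its circles are concentric with the rim and the lug lies through the gap at (324,200). The knob is at about (444,64), which puts the keeper near 0.35 rad. Before swinging it I check how high the small stop post at (435,141) is.

```bash
python3 - <<'E'
from gold import *
s,p=pickle.load(open('w7.pkl','rb'));T,S=pickle.load(open('ts.pkl','rb'))
im=p['pixels'][120:165,395:460];im2=S['pixels'][125:175,320:385];im3=T['pixels'][190:240,205:255]
f=lambda i:cv2.resize(i,(390,300),interpolation=cv2.INTER_CUBIC)
cv2.imwrite('pics/post.png',np.hstack([f(im),f(im2)]))
th=.35
c=qb
for k in (c,):
    b=lambda X:R.from_euler('z',-k[2]).apply(X-[k[0],k[1],0])
    print(b(tri([ray(p,(442,142),s),ray(S,(338,148))])),b(tri([ray(p,(442,142),s),ray(T,(237.5,229.5))])))
E
```

```text
[-12.89641854 -96.54362365 124.35554033] [ -16.0346845  -100.40601326  112.21951021]
```

View pics/post.png

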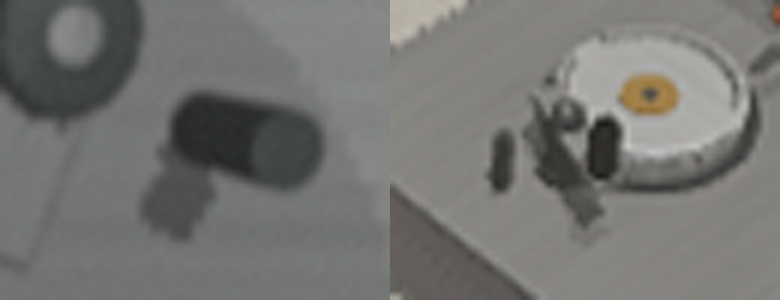

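The post top is about 125 mm high at seat (-13,-97), so keeping the fingertips above 138 mm clears it. I compute the knob grasp and the arc.

```bash
python3 - <<'E'
from mv import *
qc=[559.4,312.1,-.1881];rt=frame(qc,0)
K=lambda th,z:w(qc,np.array([42*np.cos(th),-64-42*np.sin(th),z]))
go(K(.35,230),rt,30);print(K(.35,155))
ths=np.linspace(.35,1.6,11);pts=np.array([K(t,155) for t in ths]);print((np.diff(pts,axis=0)/100).round(3).tolist())
E
```

```text
dist [ 88.3 -96.6 -17.7] rot [ 0.002  -0.0018 -0.0011] n 5 row [ 0.1766 -0.1931 -0.0354] [ 0.0005 -0.0005 -0.0003]
[583.4971918 227.7036496 155.       ]
[[-0.03, -0.043, 0.0], [-0.035, -0.039, 0.0], [-0.039, -0.035, 0.0], [-0.043, -0.029, 0.0], [-0.047, -0.024, 0.0], [-0.049, -0.018, 0.0], [-0.051, -0.011, 0.0], [-0.052, -0.005, 0.0], [-0.052, 0.002, 0.0], [-0.052, 0.008, 0.0]]
```

Emit:
drive_tool(
  commands="0.177 -0.193 -0.01 0 0 0 40;0.177 -0.193 -0.01 0 0 0 40;0.177 -0.193 -0.01 0 0 0 40;0.177 -0.193 -0.01 0 0 0 40;0.177 -0.193 -0.01 0 0 0 40;0 0 0 0 0 0 40;0 0 -0.2 0 0 0 40;0 0 -0.2 0 0 0 40;0 0 -0.2 0 0 0 40;0 0 -0.1 0 0 0 40;0 0 0 0 0 0 40;0 0 0 0 0 0 40",
)

```text
time_s: 14.25
eef_pos: [584.0, 228.2, 174.0]
ee_rot: [0.001, 0.996, -0.093, 0.0]
force: [0.4, 0.6, 0.8]
grip_width: 0.401
grip_force: 0.0
```

```bash
python3 look.py w8 keeper_knob
```

```text
[584.  228.2 174. ] [ 6.000e-04  9.956e-01 -9.330e-02  0.000e+00] 0.4009812548654691
keeper_knob [([196.5, 191.1], 0.69), ([312.4, 266.4], 0.57)]
```

View pics/w8.png

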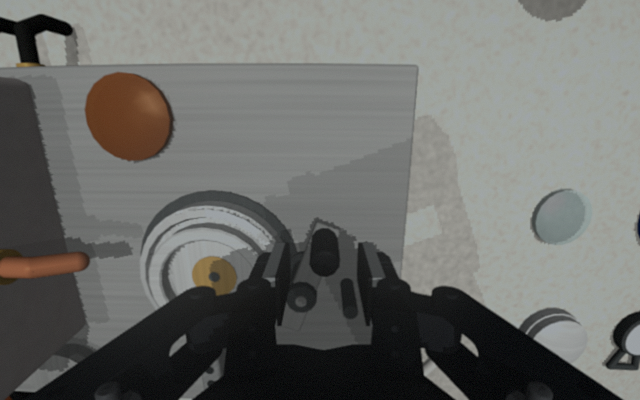

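The knob, at about (324,255), is centred between the open fingers. I go down, grip it lightly and swing.

Emit:
drive_tool(
  commands="0 0 -0.1 0 0 0 40;0 0 -0.09 0 0 0 40;0 0 0 0 0 0 40;0 0 0 0 0 0 0;0 0 0 0 0 0 0;0 0 0 0 0 0 0;0 0 0 0 0 0 0;0 0 0 0 0 0 0;0 0 0 0 0 0 0",
  force=25,
)

```text
time_s: 15.1
eef_pos: [584.1, 227.9, 154.9]
ee_rot: [0.001, 0.996, -0.093, 0.0]
force: [-0.6, -0.7, -3.3]
grip_width: 0.171
grip_force: 24.9
```

Emit:
drive_tool(
  commands="-0.03 -0.043 0 0 0 0 0;-0.035 -0.039 0 0 0 0 0;-0.039 -0.035 0 0 0 0 0;-0.043 -0.029 0 0 0 0 0;-0.047 -0.024 0 0 0 0 0;-0.049 -0.018 0 0 0 0 0;-0.051 -0.011 0 0 0 0 0;0 0 0 0 0 0 0",
)

```text
time_s: 15.77
eef_pos: [554.2, 208.7, 155.3]
ee_rot: [-0.0, 0.996, -0.093, 0.001]
force: [-1.7, 4.5, -0.6]
grip_width: 0.174
grip_force: 24.8
```

Emit:
drive_tool(
  commands="-0.052 -0.005 0 0 0 0 0;-0.052 0.002 0 0 0 0 0;-0.052 0.008 0 0 0 0 0;0 0 0 0 0 0 0;0 0 0 0 0 0 0",
)

```text
time_s: 16.18
eef_pos: [539.2, 208.5, 155.3]
ee_rot: [0.001, 0.996, -0.093, 0.0]
force: [-0.1, -0.1, 0.7]
grip_width: 0.172
grip_force: 25.1
```

Emit:
drive_tool(
  commands="-0.02 0.004 0 0 0 0 0;-0.02 0.004 0 0 0 0 0;0 0 0 0 0 0 0;0 0 0 0 0 0 0",
)

```text
time_s: 16.52
eef_pos: [535.2, 209.1, 155.2]
ee_rot: [0.001, 0.996, -0.093, 0.0]
force: [1.9, -4.4, 2.5]
grip_width: 0.172
grip_force: 25.3
```

Emit:
drive_tool(
  commands="-0.02 0.004 0 0 0 0 0;-0.02 0.004 0 0 0 0 0;-0.02 0.004 0 0 0 0 0;0 0 0 0 0 0 0;0 0 0 0 0 0 0",
)

```text
time_s: 16.93
eef_pos: [532.8, 209.5, 155.4]
ee_rot: [0.0, 0.996, -0.094, 0.005]
force: [23.3, -4.5, -7.5]
grip_width: 0.177
grip_force: 25.0
```

The 23 N reaction means the keeper is on its stop. I release, rise and check.

Emit:
drive_tool(
  commands="0.03 -0.006 0 0 0 0 0;0 0 0 0 0 0 30;0 0 0 0 0 0 40;0 0 0 0 0 0 40;0 0 0 0 0 0 40;0 0 0 0 0 0 40;0 0 0.1 0 0 0 40;0 0 0.2 0 0 0 40;0 0 0.3 0 0 0 40;0 0 0.3 0 0 0 40;0 0.2 0.1 0 0 0 40;0 0.2 0 0 0 0 40;0 0.2 0 0 0 0 40;0 0 0 0 0 0 40;0 0 0 0 0 0 40",
)

```text
time_s: 18.18
eef_pos: [531.8, 270.5, 255.3]
ee_rot: [0.001, 0.996, -0.093, 0.0]
force: [-0.5, -1.1, -0.2]
grip_width: 0.394
grip_force: 0.0
```

```bash
python3 look.py w9 keeper_knob; python3 - <<'E'
from gold import *
s,p=pickle.load(open('w9.pkl','rb'))
b=(150,40,420,260);g=gold(p,b);G=atz(p,g[0],104,s);print(g,G)
qw=[G[0],G[1],-.1881]
im=p['pixels'].copy();a=np.linspace(0,6.29,80);co,si=np.cos(a),np.sin(a)
for r,z,c in((33,116,(255,128,0)),(42,116,(0,255,0)),(53,109.5,(0,0,255))):
    cv2.polylines(im,[proj(p,w(qw,np.c_[r*co,r*si,z+0*a]),s).round().astype(int)],False,c,1)
for th,c in((1.571,(255,0,255)),(1.45,(0,255,255))):
    kk=w(qw,np.c_[42*np.cos(th)+8*co,-64-42*np.sin(th)+8*si,160.5+0*a]);cv2.polylines(im,[proj(p,kk,s).round().astype(int)],False,c,1)
cv2.imwrite('pics/w9o.png',cv2.resize(im[20:260,150:470],None,fx=2.4,fy=2.4,interpolation=cv2.INTER_CUBIC))
E
```

```text
[531.8 270.5 255.3] [ 6.000e-04  9.957e-01 -9.260e-02  4.000e-04] 0.39410936213283565
keeper_knob [([361.0, 178.8], 0.85)]
(array([272.5, 173. ]), array([272.67636787, 172.91967404]), np.int32(859)) [560.86088795 312.19648806 104.        ]
```

View pics/w9o.png

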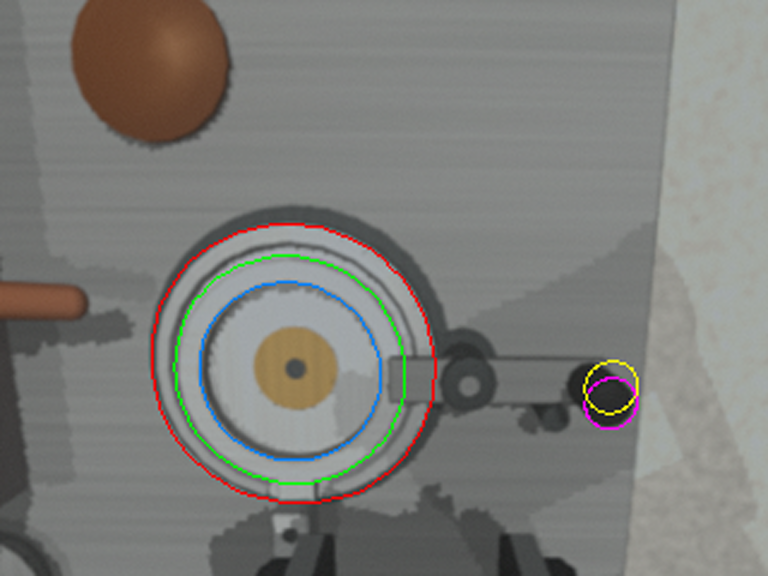

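```bash
python3 - <<'E'
from gold import *
s,p=pickle.load(open('w9.pkl','rb'));qw=[560.86,312.2,-.1881]
a=np.linspace(0,6.29,80);g=cv2.cvtColor(p['pixels'],cv2.COLOR_BGR2GRAY)
obs=(g<55).astype(np.uint8)
reg=np.zeros_like(obs);reg[165:205,384:425]=1
o=obs*reg;ys,xs=np.nonzero(o);print('dark',o.sum(),xs.min(),xs.max(),ys.min(),ys.max(),xs.mean(),ys.mean())
for th in(1.35,1.4,1.45,1.5,1.55,1.571,1.6):
    m=np.zeros_like(obs)
    P_=np.vstack([proj(p,w(qw,np.c_[42*np.cos(th)+8*np.cos(a),-64-42*np.sin(th)+8*np.sin(a),z+0*a]),s) for z in(126.5,160.5)])
    cv2.fillConvexPoly(m,cv2.convexHull(P_.round().astype(np.int32)),1)
    ys,xs=np.nonzero(m);print(th,(m&o).sum()/(m|o).sum(),xs.mean(),ys.mean(),ys.min(),ys.max())
E
```

```text
dark 479 384 412 172 196 399.21711899791234 184.24425887265136
1.35 0.24052004333694474 399.4354354354354 171.86336336336336 158 186
1.4 0.3337236533957845 399.7151515151515 174.51363636363635 160 189
1.45 0.45454545454545453 399.90490341753343 177.19167904903418 163 192
1.5 0.5888111888111888 400.00304414003045 179.82648401826484 165 194
1.55 0.6908284023668639 399.9698795180723 182.4789156626506 168 197
1.571 0.689807976366322 399.74285714285713 183.51278195488723 169 198
1.6 0.6787790697674418 399.61686390532543 184.99704142011834 170 200
```

The knob silhouette fits 1.55–1.57 rad, so the keeper is closed, and the ring is still seated. I hand in.

```bash
python3 -c "from rig import finish_job;print(finish_job())"
```

```text
the job is handed in; nothing more can be done
None
```

The wide ring lies flat in the blocker's seat with its lug through the gap, the keeper is closed on its stop (about 1.57 rad by picture), the other two rings were left on their pegs, and the job was handed in at about 18 s with no verdict returned.

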